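Set the portion slider to the red stop

ROBOT

A 6-joint arm with a two-finger parallel gripper is mounted at the origin on the work surface. World frame = base frame: x ahead of the robot, y to its left, z up, the work surface at z = 0. Lengths are in m, angles in rad, forces in N, time in s.
With the tool pointing down it reaches from about 0.35 to 0.725 m from the base axis. Payload 4.3 kg.
Tool frame: the origin (TCP) lies at the centre of the arm's flange, where the gripper is bolted on; the fingertips stand 173 mm ahead of it and the grasp point (between the pads) lies 155 mm ahead of it (robot.grip_depth is the distance from the TCP to the grasp point, in m); z points along the fingers, y is the line along which they close (so a half turn about z gives the same grasp; the last joint's range is limited). The gripper opens to 85 mm and grips with 20 to 120 N. Pads are 22 mm wide; open, the fingers measure 114 mm over their backs; the gripper's body (76 mm by 85 mm) begins 54 mm behind the grasp point. The pads swing forward as they close: fully open they stand 13 mm farther back than shut.
Start: joints at [-1.424, 0.377, 0.081, 1.274, 0, 1.46], TCP at [0.146, -0.556, 0.405] pointing down, gripper open.
Joint ranges: [-2.72, 2.72], [-0.84, 1.66], [-1.02, 1.22], [-1.77, 2.12], [-1.37, 1.28], [-3.14, 3.14]. Speed limits (rad/s): [2.57, 2.57, 3.14, 3.14, 3.14, 3.14].

INTERFACE

Orientations are given as a rotation vector (axis times angle).
In Python, from workcell import get_obs, vision, finish_job, models, robot gives the robot as it stands.
- The arm moves only by the tool carry_out, never from a script. Its argument "rows" is a list of rows, each a list of 3 entries, a list of its own where there are three numbers: the shift along the tool's x, y, z in cm, then the turn about the tool's z in degrees, then the opening, from 0 (shut) to 1 (fully open). A call has 1 to 8 rows; each row is the pose to reach, as a shift and turn from the pose commanded when the call began, along the tool's axes at that moment; what a row does not reach only later rows make up. A row lasts 1/12 s, in which the tool goes at most 41.7 mm and 7.16 degrees, less where a joint would pass 70% of its speed; a pose out of reach is approached as far as the arm can. A call with a gripper value outside its range is refused whole. The fingers move at their own pace and stop on an object; "squeeze" is the grip in N (left out, the last holds). Time passes only in rows, so rows that repeat a pose let the fingers close. It gives the time, the measured TCP pose, the force, the opening and the grip force at its end, in the units of the state.
- get_obs(): the state, without advancing time (a new reading comes with each control period).
- vision.camera(name): name is "side" or "top"; returns a dict with "image" (480x640x3 uint8, red, green, blue), "range_z" (480x640 float32, m along the optical axis (not along the pixel's ray), 0 where there is no reading), "K" (3x3 intrinsics, pixels), "extrinsics" (4x4, takes a point from camera to world coordinates). Camera axes: x right, y up, looking along -z (the intrinsics and any distortion apply to the point x, -y, -z); pixel columns grow to the right and rows downward; lengths in m; the calibration is good to about 2 mm. A picture is of the moment at which its call begins.
- finish_job(): hands the job in; it is judged then, once.
Trained networks look in a picture, given as the dict that the camera call returned (one of the last four; its "shot" number tells which), for a name from the list of things; names that differ only in an ending like _2 or _b are one class to them, and where a whole thing is asked for, a point or a joint stands for the part that bears it (a point fixed in the world has none). Each returns a list of dicts, best first, with "conf" (0 to 1); they miss things now and then, are a little off and sometimes report something else, mostly with a low value. They report only what shows in the picture. A call takes as long as a camera call.
- models.search_frame(picture, thing): "at" ([x, y, z] in m, in the coordinates of the camera as it stood for that picture, good to about 4 mm: the middle of the surface that is visible of it).
The state is a dict: "clock": time; "q": joint angles; "joint_velocities": joint speeds; "tau": joint torques, N m; "eef_pos": TCP position; "tcp_rot": TCP orientation; "force": force on the tool from outside, world axes, zero at the start; "torque": the same for the moment, N m; "finger_gap": finger opening in m; "grasp_force": force on a finger pad.
Only numpy, scipy, OpenCV 4.12 (cv2) and the standard library are available. Lean on these libraries where they do the work, as an engineer would, in place of code of your own. Each camera call takes 0.05 s, during which the arm holds its last target. There are 200 camera calls.

TASK

Set the slicing guide for the next cut with the fingertips: press the orange button in the middle of the slider to free its brake and, keeping it pressed, push the slider along the rail until it is right up against the red stop, then let the button come up and take the hand away. Do not force the slider along with the brake on, and do not grip or lift anything; leave all the things on and around the board where they are.

Things in the scene. Friction and masses are not known exactly. Their poses are not given: they have to be found in the camera images.
- guide: the slicing guide, fixed: white board 220 (its x) x 420 (its y) x 20 mm on the table; origin at the centre of the underside, z up. An aluminium rail, 30 mm wide, its top 34 mm above the table, runs along the board's y axis at x = +60 mm of the board
- slider (a joint): position (m) of the portion slider along the rail, growing towards the board's +y, 0 at the rail's middle, from -0.14 to 0.14. Button up: a sprung brake grips the rail with some 20 N; button down: the slider runs with 1 to 3 N. A thin aluminium gauge plate on it (6 mm thick, top 70 mm above the table) reaches 71 mm from the rail's middle towards the robot
- slider_mid (a point): point in the steel slider's middle, on the rail's centre line, 60 mm above the table. Slider: 60 mm across the rail, 80 mm along it; its two end walls, 10 mm thick, cross the full width and stand 76 mm above the table, 60 mm clear between them, open at the sides
- button (a joint): how far the orange brake button is pressed (m): 0 up, 0.008 bottomed. It is sprung: 6 to 9 N starts it, 9 to 12 N bottoms it; the brake is free once it is 1 mm or more down; it comes up again when let go
- button_top (a point): centre of the top of the orange button in the slider's middle, between its two end walls; 61 mm above the table when up; the button is 44 mm across the rail, 50 mm along it
- red_stop_mid (a point): middle of the red stop block, fixed on the rail at one end or the other; on the rail's centre line, 60 mm above the table. Block 56 mm across the rail, 24 mm along it, top 78 mm above the table. The slider meets it when slider_mid is 52 mm away
- blue_stop_mid (a point): middle of the blue stop block, same size and make as the red one, at the other end of the rail; not the one wanted
- cheese: block of yellow cheese with one red end, 50 x 92 x 37 mm, on the robot's side of the guide board; origin under its centre; leave it alone
- spool: cream spool, 48 mm across, 52 mm tall, upright on the robot's side of the guide board; origin under its centre; leave it alone
- knife: boning knife with a red and black handle, about 290 mm long, 18 mm high, lying on the table beyond the guide; origin at the guard on its underside; leave it alone
- shaker: reddish-brown spice jar with steel lid, 56 mm across, 110 mm tall, beside the guide; origin under its centre; leave it alone
- tumbler: steel tumbler, 82 mm across at the top, 172 mm tall, beside the guide; origin under its centre; leave it alone
- tape: roll of white label tape lying flat, 90 mm across, 25 mm high, beside the guide; origin under its centre; leave it alone
- salami: dark red salami lying down, 170 mm long, 49 mm thick, beside the guide; origin under its centre; leave it alone

How it is judged:
On the way, in this order (a step that is already met when the one before it is completed fails the run):
1. the orange button is pressed, the slider still away from the red stop (value of joint button above 0.0015 m and horizontal distance between slider_mid and red_stop_mid above 0.065 m), for 0.1 s.
2. the slider is against the red stop with the button still pressed (horizontal distance between slider_mid and red_stop_mid below 0.0555 m and value of joint button above 0.001 m), for 0.1 s.
At the end, for the whole second after the job is handed in: The slider stands against the red stop (gap under 3.5 mm) and at rest, with its button up again (pressed less than 1 mm) (horizontal distance between slider_mid and red_stop_mid below 0.0555 m and value of joint button below 0.001 m and velocity of joint slider between -0.005 and 0.005 m/s); the robot touches nothing.
It fails at once if the slider is forced along the rail with its button up (pressed less than 0.5 mm): faster than 10 mm/s, over 10 mm from where it began and not yet near the red stop (value of joint button below 0.0005 m and distance of slider_mid from where it was at the start of the episode above 0.01 m and horizontal distance between slider_mid and red_stop_mid above 0.06 m and (velocity of joint slider above 0.01 m/s or velocity of joint slider below -0.01 m/s)).
It fails at once if a loose thing on or around the board is lifted or shifted by more than 20 mm (distance of any of cheese, spool, knife, shaker, tumbler, tape, salami from where it was at the start of the episode above 0.02 m).
It also fails if it takes over 34 s, if anything falls off the work surface, if the arm or the gripper's body presses on something with over 40 N, if the wrist force passes 120 N, or if a joint passes its speed limit or range.

## Working session

There is one attempt and no reset: what is moved stays moved. The work goes in short steps, Python scripts to look and compute and a tool call to move; the robot and the scene stay as the last step left them, time stands still between calls to the robot, and variables do not carry over. Pictures are saved under pics/ and viewed, at most 10 in all, crops included, and the job is handed in when it is done.

Besides the shell and the picture viewer there is one more tool, called after "Request:" in YAML: its name, and indented under it one key for each argument. carry_out: Moves the arm, as the interface text tells. Its arguments: {"type":"object","properties":{"rows":{"type":"array"},"squeeze":{"type":"number"}},"required":["rows"]}

```bash
mkdir -p pics; cat > h.py <<'E'
import numpy as np, cv2
from workcell import get_obs, vision, finish_job, models, robot
def w(c,p): return (c["extrinsics"]@np.r_[p,1])[:3]
def px(c,u,v):
    z=c["range_z"][int(v),int(u)];K=c["K"]
    return w(c,[(u-K[0,2])/K[0,0]*z,-(v-K[1,2])/K[1,1]*z,-z])
def save(c,n): cv2.imwrite("pics/"+n,c["image"][:,:,::-1])
E
python3 - <<'E'
from h import *
np.set_printoptions(precision=4,suppress=True)
o=get_obs();print(o["clock"],o["eef_pos"],o["tcp_rot"],o["finger_gap"])
for n in ("top","side"):
    c=vision.camera(n);save(c,n+"0.png")
    for t in ("button_top","slider_mid","red_stop_mid","blue_stop_mid","guide","tumbler","shaker","salami"):
        print(n,t,[(w(c,r["at"]).round(4),round(r["conf"],2)) for r in models.search_frame(c,t)[:2]])
print(c.get("extrinsics"))
E
```

```text
0.0 [ 0.146  -0.5559  0.4037] [-3.1137 -0.402   0.0001] 0.08528504121723864
top button_top [(array([ 0.5801, -0.0578,  0.0616]), 0.57)]
top slider_mid [(array([ 0.5745, -0.0635,  0.0602]), 0.97)]
top red_stop_mid [(array([0.5516, 0.1067, 0.0761]), 0.72)]
top blue_stop_mid [(array([ 0.6044, -0.1772,  0.0798]), 0.7), (array([0.5505, 0.1041, 0.0761]), 0.23)]
top guide [(array([ 0.5193, -0.0628,  0.0206]), 0.74)]
top tumbler [(array([ 0.4063, -0.4142,  0.1713]), 0.64)]
top shaker [(array([ 0.603 , -0.4043,  0.1086]), 0.94)]
top salami [(array([0.3558, 0.4373, 0.0455]), 0.85)]
side button_top [(array([ 0.5756, -0.0516,  0.0622]), 0.52)]
side slider_mid [(array([ 0.5641, -0.0734,  0.0607]), 0.92), (array([ 0.5738, -0.0528,  0.0624]), 0.25)]
side red_stop_mid [(array([0.5477, 0.0961, 0.0576]), 0.58), (array([0.5814, 0.3964, 0.016 ]), 0.56)]
side blue_stop_mid [(array([ 0.5989, -0.1894,  0.0636]), 0.66)]
side guide [(array([ 0.5231, -0.1233,  0.0214]), 0.91)]
side tumbler [(array([ 0.4025, -0.4525,  0.14  ]), 0.61)]
side shaker [(array([ 0.6002, -0.4401,  0.082 ]), 0.61)]
side salami [(array([0.3503, 0.4267, 0.0343]), 0.7), (array([ 0.4779, -0.1811,  0.0596]), 0.57)]
[[ 0.988   0.0878 -0.1271  0.4375]
 [-0.1541  0.5042 -0.8498 -0.9714]
 [-0.0105  0.8591  0.5116  0.662 ]
 [ 0.      0.      0.      1.    ]]
```

View pics/top0.png

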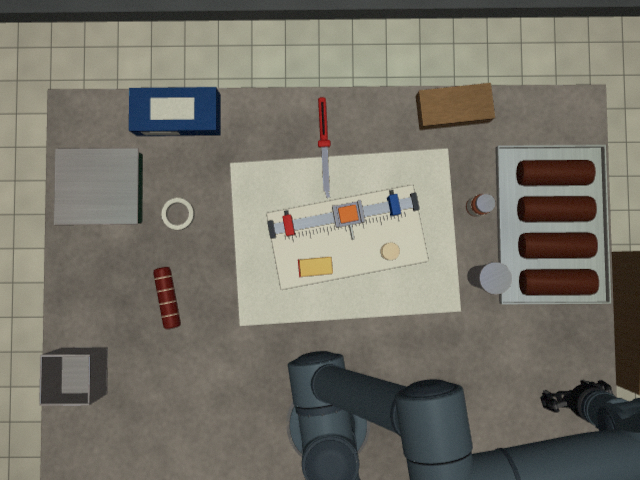

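View pics/side0.png

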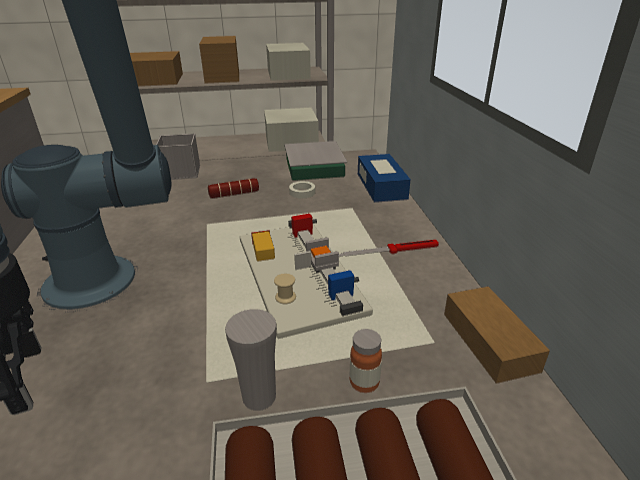

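The top view shows the red stop at (289,224), the orange button at (349,213) and the blue stop at (393,203). The side view agrees: red (302,223), button (320,252), blue (341,284). The plate and the cheese lie clear of the slider's path. Next I'll refine the rail line by colour.

```bash
cat >> h.py <<'E'
from scipy.spatial.transform import Rotation as R
def blobs(c,z={"o":.061,"r":.078,"b":.078}):
    h=cv2.cvtColor(c["image"],cv2.COLOR_RGB2HSV);H,S,V=cv2.split(h);P={}
    for k,m in (("o",(H>8)&(H<18)&(S>170)),("r",((H<5)|(H>175))&(S>170)&(V>110)),("b",(H>100)&(H<125)&(S>150))):
        m=m&(V>70);m[:180]=0;m[250:]=0;m[:,:265]=0;m[:,430:]=0
        vv,uu=np.nonzero(m);p=np.array([px(c,u,v) for u,v in zip(uu,vv)])
        p=p[abs(p[:,2]-z[k])<.012];P[k]=(p[:,:2].min(0)+p[:,:2].max(0))/2;print(k,len(p),P[k],p[:,2].mean())
    return P
def delta(x,y,z,ang):
    "shift cm in tool axes and turn deg to reach TCP x,y,z, tool x axis at angle ang (deg)"
    o=get_obs();r=R.from_rotvec(o["tcp_rot"]);d=r.inv().apply(np.r_[x,y,z]-o["eef_pos"])*100
    a=r.apply([1,0,0]);return d.round(2),-(ang-np.degrees(np.arctan2(a[1],a[0])))
E
python3 - <<'E'
from h import *
c=vision.camera("top");P=blobs(c)
d=P["r"]-P["b"];L=np.linalg.norm(d);u=d/L;n=np.array([u[1],-u[0]]);print("len",L,"ang",np.degrees(np.arctan2(n[1],n[0])),u)
s=P["o"]-P["b"];print("along,off",s@u,s@n,"to red",L-s@u)
print(delta(*P["o"],.28,np.degrees(np.arctan2(n[1],n[0]))))
E
```

```text
o 256 [ 0.58028579 -0.05775457] 0.06191389625714728
r 160 [0.54882601 0.10356944] 0.0781396919953459
b 156 [ 0.60317254 -0.1823444 ] 0.07868756888387995
len 0.2910331055272229 ang 10.762396569230589 [-0.1867366   0.98241002]
along,off 0.12667208394926208 0.000781308718923051 to red 0.16436102157796081
(array([ 54.66, -37.18,  12.47]), np.float64(3.9504422149188567))
```

Request:
carry_out:
  rows:
    - [[4,-2.7,0],0,0]
    - [[8,-5.4,0],1,0]
    - [[12,-8.1,0],2,0]
    - [[15,-10.2,0],3,0]
    - [[18,-12.2,0],4,0]
    - [[21,-14.3,0],4,0]
    - [[24,-16.3,0],4,0]
    - [[27,-18.4,0],4,0]

```text
clock: 1.62
eef_pos: [0.3615, -0.3077, 0.405]
tcp_rot: [3.127, 0.294, 0.001]
force: [0.1, -1.0, -0.2]
finger_gap: -0.0001
grasp_force: 0.0
```

```bash
python3 -c "
from h import *
o=get_obs();print(o['clock'],o['eef_pos'],o['finger_gap']);print(delta(.5803,-.0578,.28,10.76))"
```

```text
1.6167 [ 0.361537   -0.30766651  0.40498876] -6.376740166890732e-05
(array([ 26.14, -20.48,  12.5 ]), np.float64(-0.024293619393423782))
```

Request:
carry_out:
  rows:
    - [[3,-2.4,1],0,0]
    - [[6,-4.7,2],0,0]
    - [[9,-7.1,4],0,0]
    - [[12,-9.4,5.5],0,0]
    - [[15,-11.8,7],0,0]
    - [[18,-14.1,8.5],0,0]
    - [[21,-16.5,10],0,0]
    - [[24,-18.8,11.5],0,0]

```text
clock: 2.28
eef_pos: [0.5623, -0.0785, 0.2891]
tcp_rot: [3.128, 0.294, 0.001]
force: [0.8, -0.4, 0.6]
finger_gap: 0.0001
grasp_force: 0.0
```

Request:
carry_out:
  rows:
    - [[1,-0.8,0.5],0,0]
    - [[2.1,-1.6,1],0,0]
    - [[2.1,-1.6,1],0,0]

```text
clock: 2.53
eef_pos: [0.5798, -0.0593, 0.2787]
tcp_rot: [-3.127, -0.297, 0.001]
force: [0.0, -0.4, 0.2]
finger_gap: 0.0001
grasp_force: 0.0
```

```bash
python3 -c "
from h import *
o=get_obs();print(o['clock'],o['eef_pos'],o['finger_gap']);print(delta(.5803,-.0578,.236,10.76))
c=vision.camera('side');im=c['image'][140:360,200:480];cv2.imwrite('pics/s1.png',cv2.resize(im,(784,600))[:,:,::-1])"
```

```text
2.5333 [ 0.57982177 -0.05927448  0.27872925] 8.857051989558889e-05
(array([ 0.08, -0.13,  4.27]), np.float64(0.07865940898213353))
```

View pics/s1.png

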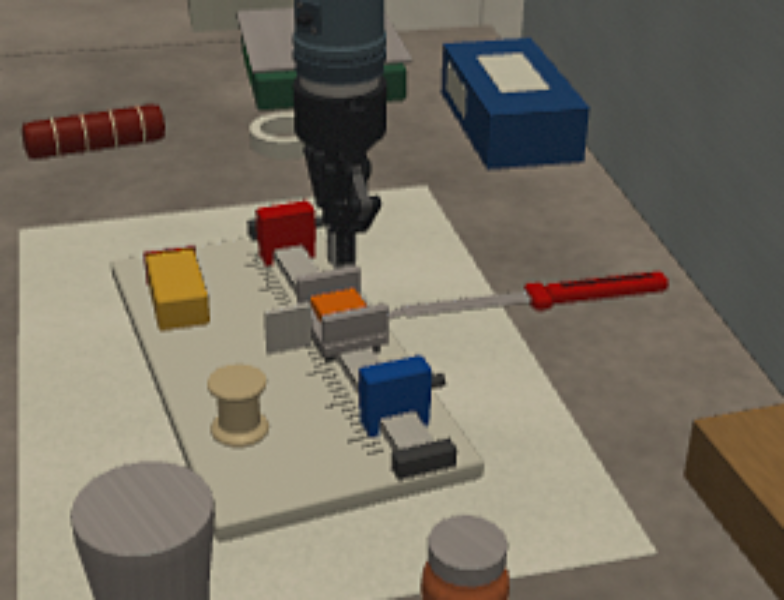

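The crop shows the shut fingertips at (342,262), above the orange button at (338,300), inside the end walls. I'll lower them slowly now.

Request:
carry_out:
  rows:
    - [[0.1,-0.1,1],0,0]
    - [[0.1,-0.1,2],0,0]
    - [[0.1,-0.1,2.8],0,0]
    - [[0.1,-0.1,3.4],0,0]
    - [[0.1,-0.1,3.8],0,0]
    - [[0.1,-0.1,4.1],0,0]
    - [[0.1,-0.1,4.2],0,0]
    - [[0.1,-0.1,4.2],0,0]

```text
clock: 3.25
eef_pos: [0.5797, -0.0596, 0.2375]
tcp_rot: [3.128, 0.293, -0.0]
force: [0.8, 0.1, -0.0]
finger_gap: -0.0002
grasp_force: 0.0
```

Request:
carry_out:
  rows:
    - [[0,0,0.15],0,0]
    - [[0,0,0.3],0,0]
    - [[0,0,0.4],0,0]
    - [[0,0,0.5],0,0]
    - [[0,0,0.6],0,0]
    - [[0,0,0.7],0,0]
    - [[0,0,0.7],0,0]

```text
clock: 3.83
eef_pos: [0.5801, -0.0595, 0.2317]
tcp_rot: [3.127, 0.293, 0.002]
force: [-1.4, 1.0, 7.0]
finger_gap: -0.0001
grasp_force: 4.1
```

Request:
carry_out:
  rows:
    - [[0,0,0.1],0,0]
    - [[0,0,0.2],0,0]
    - [[0,0,0.3],0,0]
    - [[0,0,0.4],0,0]
    - [[0,0,0.4],0,0]
    - [[0,0,0.4],0,0]

```text
clock: 4.33
eef_pos: [0.5801, -0.0595, 0.2281]
tcp_rot: [3.127, 0.294, 0.002]
force: [-2.8, 0.5, 10.2]
finger_gap: 0.0004
grasp_force: 4.8
```

Request:
carry_out:
  rows:
    - [[0,-0.1,0],0,0]
    - [[0,-0.3,0],0,0]
    - [[0,-0.6,0],0,0]
    - [[0,-0.9,0],0,0]
    - [[0,-1.2,0],0,0]
    - [[0,-1.5,0],0,0]
    - [[0,-1.8,0],0,0]
    - [[0,-2.1,0],0,0]

```text
clock: 5.0
eef_pos: [0.5763, -0.0393, 0.2283]
tcp_rot: [3.126, 0.292, 0.003]
force: [-2.6, -1.3, 9.3]
finger_gap: 0.0003
grasp_force: 4.8
```

```bash
python3 -c "
from h import *
o=get_obs();print(o['clock'],o['eef_pos'],o['force']);print(delta(.5488,.1036,.228,10.76))
c=vision.camera('side');im=c['image'][140:360,200:480];cv2.imwrite('pics/s2.png',cv2.resize(im,(784,600))[:,:,::-1])"
```

```text
5.0 [ 0.5762784  -0.03928998  0.22825586] [-2.61567566 -1.3458818   9.28823196]
(array([-5.000e-02, -1.455e+01, -1.000e-02]), np.float64(-0.06932953920763651))
```

View pics/s2.png

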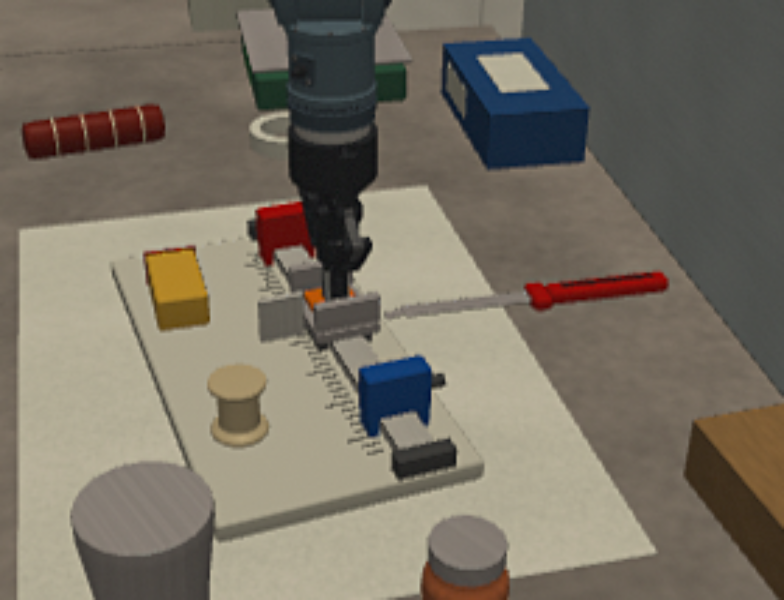

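The slider has moved with the fingertip (front wall now at about (345,315), button pressed), so I'll carry on.

Request:
carry_out:
  rows:
    - [[0,-0.4,0],0,0]
    - [[0,-0.9,0],0,0]
    - [[0,-1.4,0],0,0]
    - [[0,-1.9,0],0,0]
    - [[0,-2.4,0],0,0]
    - [[0,-2.9,0],0,0]
    - [[0,-3.4,0],0,0]
    - [[0,-3.9,0],0,0]

```text
clock: 5.72
eef_pos: [0.5691, -0.0008, 0.2283]
tcp_rot: [3.126, 0.293, 0.003]
force: [-2.6, -1.7, 9.6]
finger_gap: 0.0001
grasp_force: 4.8
```

Request:
carry_out:
  rows:
    - [[0,-0.5,0],0,0]
    - [[0,-1.0,0],0,0]
    - [[0,-1.5,0],0,0]
    - [[0,-2.0,0],0,0]
    - [[0,-2.5,0],0,0]
    - [[0,-3.0,0],0,0]
    - [[0,-3.4,0],0,0]
    - [[0,-3.8,0],0,0]

```text
clock: 6.38
eef_pos: [0.5621, 0.0367, 0.2282]
tcp_rot: [3.126, 0.293, 0.003]
force: [-2.0, -1.3, 9.4]
finger_gap: 0.0002
grasp_force: 4.8
```

```bash
python3 -c "
from h import *
o=get_obs();print(o['clock'],o['eef_pos'],o['force']);print(delta(.5488,.1036,.228,10.76))"
```

```text
6.3833 [0.56206568 0.03665116 0.22824403] [-2.04276365 -1.32350638  9.35499363]
(array([-0.06, -6.82,  0.01]), np.float64(-0.05558551548802093))
```

Request:
carry_out:
  rows:
    - [[0,-0.3,0],0,0]
    - [[0,-0.6,0],0,0]
    - [[0,-0.9,0],0,0]
    - [[0,-1.2,0],0,0]
    - [[0,-1.4,0],0,0]
    - [[0,-1.6,0],0,0]
    - [[0,-1.8,0],0,0]
    - [[0,-2.0,0],0,0]

```text
clock: 7.05
eef_pos: [0.559, 0.0549, 0.2285]
tcp_rot: [3.121, 0.291, 0.005]
force: [-0.0, -7.0, 9.0]
finger_gap: -0.0003
grasp_force: 4.7
```

Request:
carry_out:
  rows:
    - [[0,-0.2,0],0,0]
    - [[0,-0.4,0],0,0]
    - [[0,-0.5,0],0,0]
    - [[0,-0.5,0],0,0]

```text
clock: 7.38
eef_pos: [0.5587, 0.06, 0.2288]
tcp_rot: [3.122, 0.291, 0.008]
force: [0.6, -7.2, 9.6]
finger_gap: 0.0
grasp_force: 4.7
```

```bash
python3 -c "
from h import *
o=get_obs();print(o['clock'],o['eef_pos'],o['force']);print(delta(.5488,.1036,.228,10.76))
c=vision.camera('side');im=c['image'][180:290,240:380];cv2.imwrite('pics/s3.png',cv2.resize(im,(764,600))[:,:,::-1])"
```

```text
7.3833 [0.55868194 0.05998913 0.22884593] [ 0.61814152 -7.1745874   9.57121192]
(array([-0.17, -4.47,  0.06]), np.float64(-0.11141275772317805))
```

View pics/s3.png

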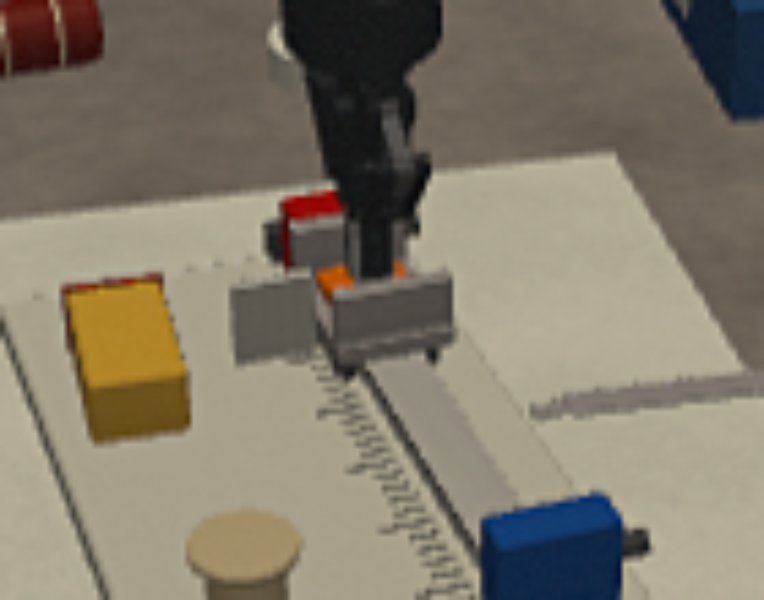

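The crop shows the slider's far wall right in front of the red stop (315,215). The side force rose to about 7 N and the tip started slipping on the button, so the slider is against the stop. I'll hold briefly, then lift straight up.

Request:
carry_out:
  rows:
    - [[0,0,0],0,0]
    - [[0,0,0],0,0]
    - [[0,0,-0.3],0,0]
    - [[0,0,-0.7],0,0]
    - [[0,0,-1.2],0,0]
    - [[0,0,-2],0,0]
    - [[0,0,-4],0,0]
    - [[0,0,-7],0,0]

```text
clock: 8.1
eef_pos: [0.5551, 0.0616, 0.2946]
tcp_rot: [-3.127, -0.294, 0.011]
force: [1.0, 0.2, -0.5]
finger_gap: -0.0006
grasp_force: 0.0
```

Request:
carry_out:
  rows:
    - [[-3,0,-3],0,0]
    - [[-6,2,-5],0,0]
    - [[-9,4,-6],0,0]
    - [[-12,6,-6],0,0]
    - [[-14,8,-6],0,0]
    - [[-16,10,-6],0,0]
    - [[-16,10,-6],0,0]

```text
clock: 8.68
eef_pos: [0.4156, -0.0686, 0.3568]
tcp_rot: [3.128, 0.287, -0.004]
force: [-0.7, 0.2, 0.4]
finger_gap: 0.0
grasp_force: 0.0
```

```bash
python3 -c "
from h import *
o=get_obs();print(o['clock'],o['eef_pos'],o['force'])
c=vision.camera('side');im=c['image'][180:290,240:380];cv2.imwrite('pics/s4.png',cv2.resize(im,(764,600))[:,:,::-1])
c=vision.camera('top');save(c,'t4.png');P=blobs(c);print(np.linalg.norm(P['o']-P['r']))"
```

```text
8.6833 [ 0.41562775 -0.06864187  0.35677612] [-0.69566536  0.20807429  0.41031854]
o 252 [0.55883837 0.05270565] 0.06170602823323884
r 156 [0.54870272 0.10365267] 0.07809154756097725
b 155 [ 0.60348175 -0.18235505] 0.07806048759356361
0.05194545452731869
```

View pics/s4.png

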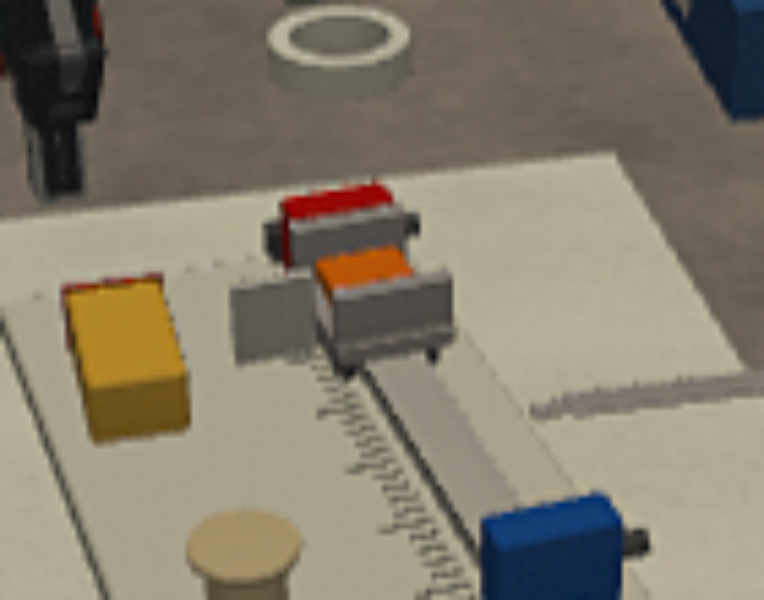

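The slider (button at (365,268)) stands against the red stop (335,215). The measured distance is 51.9 mm, the button is up and the hand is clear.

```bash
python3 -c "
from h import *
print(finish_job())"
```

```text
the job is handed in; nothing more can be done
None
```

The slider is set against the red stop (centres measured 51.9 mm apart), the button is up again, the hand is clear, and the job is handed in; no verdict was returned.

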